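# Unclamp and slide out the well plate

## Task

Two clamp stages stand on the bench: one holds a white plate with rows of round wells, the other a white gel cassette with one long window. On the stage that holds the well plate, swing the clamp bar up until it stands roughly upright and stays there, and only then slide the plate out from beneath it, keeping it flat on its bed, until its front edge is at the low lip at the front of the stage. Leave the bar up, the plate lying straight on the bed, and do not disturb the gel cassette in the other stage.

Things in the scene. Friction and masses are not known exactly. Their poses are not given: they have to be found in the camera images.
- stage: Fixed stage holding the well plate (a twin on the bench holds the cassette). Origin on the bench; grey bed x -115..120, y -70..70 mm, top at z 22; front end is -x. Front lip 5 mm high, inner face x -105. Clamp bar 24 wide, 10 thick, hinged at x 85, y 58, z 38 about the stage's x axis; its -y end swings up, 0 to 1.75 rad. Stiff hinge (0.25 N m): the bar stays where it is let go.
- stage_handle (a point): Centre of the black handle at the bar's free end, 150 mm from the hinge axis: a cylinder 16 mm in diameter, 36 mm long along stage x (parallel to the hinge), both end faces free to pinch. Bar down: at stage x 85, y -92, z 41 mm, outside the bed's edge. Its axes are the stage's when the bar is down; its z axis tilts by the opening angle (0 to 0.04 rad at the start).
- well_plate_center (a point): Centre (half-way up) of the loose white plate with 2 x 4 round wells (some hidden by the bar), 110 (x) x 60 (y) x 10 mm, 0.12 kg. Starts on the bed near stage x 50, y 0, z 27 mm, axes along the stage's, rear end under the bar between low side guides (x 75..115, 3 mm play a side); front 70 mm free to pinch across the width, away from the raised bar at x 73..97, y 58. At the front lip its centre is at stage x -50.
- cassette_center (a point): Centre (half-way up) of the gel cassette in the other, identical stage: white, same outline and thickness as the well plate, but with one long rectangular window on top. Not to be disturbed.
Things that resemble listed ones, but are neither listed nor needed, are in the scene too. What is shaped like the part that bears well_plate_center but red or yellow is not meant.

How it is judged:
By the outcome, as a careful person would: the job done as asked, in the order asked, and still so for the second after the job is handed in, with the robot touching nothing.
It also fails if it takes over 51 s, if anything falls off the work surface, if the arm or the gripper's body presses on something with over 40 N, if the wrist force passes 120 N, or if a joint passes its speed limit or range.

## Robot

A 7-joint arm with a two-finger parallel gripper is mounted at the origin on the work surface. World frame = base frame: x ahead of the robot, y to its left, z up, the work surface at z = 0. Lengths are in m, angles in rad, forces in N, time in s.
With the tool pointing down it reaches from about 0.425 to 0.825 m from the base axis. Payload 3.6 kg.
Tool frame: the origin (TCP) lies at the very end of the fingers, on their centre line; the grasp point (between the pads) lies robot.grip_depth behind it (robot.grip_depth is the distance from the TCP to the grasp point, in m); y points along the fingers, x is the direction in which the jaws open and shut, and the axes are right-handed (so a half turn about y gives the same grasp; the last joint's range is limited). The gripper opens to 85 mm and grips with 20 to 120 N. Pads are 22 mm wide; open, the fingers measure 114 mm over their backs; the gripper's body (76 mm by 85 mm) begins 54 mm behind the grasp point. The pads swing forward as they close: fully open they stand 13 mm farther back than shut.
Start: joints at [1.19, 0.615, -0.013, 1.423, 0.008, 1.103, -0.04], TCP at [0.226, -0.609, 0.231] pointing down, gripper open.
Joint ranges: [-3.12, 3.12], [-0.3, 2.06], [-1.34, 1.32], [0.26, 2.42], [-1.36, 4.5], [0.01, 1.98], [-2.84, 2.84]. Speed limits (rad/s): [2.79, 2.79, 3.14, 3.14, 3.14, 3.14, 3.14].

## Interface

Orientations are given as a rotation vector (axis times angle).
In Python, from workcell import robot gives the robot as it stands.
- The arm moves only by the tool step_arm, never from a script. Its argument "commands" is a list of rows, each a list of 2 entries, a list of its own where there are three numbers: the shift along the tool's x, y, z in m, then the turn about the tool's y in degrees. A call has exactly 8 rows; each row shifts and turns the commanded pose from where the row before left it, along the tool's axes as they then stand; what a row does not reach is not made up. A row lasts 1/12 s, in which the tool goes at most 41.7 mm and 7.16 degrees, less where a joint would pass 70% of its speed; a pose out of reach is approached as far as the arm can. A call with a gripper value outside its range is refused whole. "fingers" is the finger opening in m, from 0 to 0.0854, set as the call begins (left out, the last holds). The fingers move at their own pace and stop on an object; "force" is the grip in N (left out, the last holds). Time passes only in rows, so rows that do not move let the fingers close, or fill a call up. It gives the time, the measured TCP pose, the force and the opening at its end, in the units of the state.
- robot.get_obs(): the state, without advancing time (a new reading comes with each control period).
- robot.read_camera(name): name is "side" or "top"; returns the picture (420x560x3 uint8, red, green, blue); there is no depth.
- robot.calibration(name): a dict with "intrinsics" (3x3 intrinsics, pixels), "extrinsics" (4x4, takes a point from camera to world coordinates). Camera axes: x right, y up, looking along -z (the intrinsics and any distortion apply to the point x, -y, -z); pixel columns grow to the right and rows downward; lengths in m; the calibration is good to about 2 mm. A picture is of the moment at which its call begins. calibration takes no time and is no camera call.
- robot.job_done(): hands the job in, once; it reports no verdict.
The state is a dict: "clock": time; "q": joint angles; "joint_vel": joint speeds; "tau": joint torques, N m; "tcp_pos": TCP position; "tool_rot": TCP orientation; "wrist_force": force on the tool from outside, world axes, zero at the start; "wrist_torque": the same for the moment, N m; "opening": finger opening in m.
Only numpy, scipy, OpenCV 4.12 (cv2) and the standard library are available. Lean on these libraries where they do the work, as an engineer would, in place of code of your own. Each camera call takes 0.05 s, during which the arm holds its last target.

## Working session

There is one attempt and no reset: what is moved stays moved. The work goes in short steps, Python scripts to look and compute and a tool call to move; the robot and the scene stay as the last step left them, time stands still between calls to the robot, and variables do not carry over. Pictures are saved under pics/ and viewed, and the job is handed in when it is done.

Besides the shell and the picture viewer there is one more tool, called after ">>>" by a JSON object that holds its "name" and its "arguments", one argument or row to a line. step_arm: Moves the arm, as the interface text tells. Its arguments: {"type":"object","properties":{"commands":{"type":"array"},"fingers":{"type":"number"},"force":{"type":"number"}},"required":["commands"]}

```bash
mkdir -p pics; ls
python3 - <<'E'
from workcell import robot
import cv2,numpy as np
print(robot.get_obs()); print(robot.grip_depth)
for n in("side","top"):
    im=robot.read_camera(n); cv2.imwrite(f"pics/{n}0.png",im[:,:,::-1]); c=robot.calibration(n); print(n,c)
E
```

```text
pics
{'clock': 0.0, 'q': array([ 1.18950161,  0.61592169, -0.0126185 ,  1.42492512,  0.00809279,
        1.10340065, -0.04038515]), 'joint_vel': array([-8.62020295e-04, -2.22966019e-04, -9.68037066e-04,  5.25213119e-04,
        4.17670134e-05,  8.35266412e-05,  5.27088120e-04]), 'tau': array([ 4.76127188e-04, -4.69210088e+01,  2.59466339e-01, -1.71031952e+01,
        1.00805325e-02,  9.62344988e-03,  1.43360796e-05]), 'tcp_pos': array([ 0.22554981, -0.60878366,  0.23012785]), 'tool_rot': array([-1.35494371,  0.94551026, -0.94194896]), 'wrist_force': array([-0.86319521,  0.32709975,  0.45217261]), 'wrist_torque': array([-0.03151815,  0.00628752,  0.01076624]), 'opening': 0.08545298127013846}
0.0187
side {'intrinsics': array([[545.89328014,   0.        , 270.48959233],
       [  0.        , 545.89328014, 214.89812989],
       [  0.        ,   0.        ,   1.        ]]), 'extrinsics': array([[ 0.9451839 , -0.21644112,  0.24450078,  0.88717093],
       [ 0.32615369,  0.66210289, -0.67471737, -0.89251139],
       [-0.01584809,  0.71747683,  0.69640206,  1.03793879],
       [ 0.        ,  0.        ,  0.        ,  1.        ]])}
top {'intrinsics': array([[395.49097228,   0.        , 280.45237998],
       [  0.        , 395.49097228, 204.82896707],
       [  0.        ,   0.        ,   1.        ]]), 'extrinsics': array([[ 0.02958229,  0.9950387 , -0.09498884,  0.45624697],
       [-0.99955373,  0.02905362, -0.00694411,  0.0636016 ],
       [-0.00414989,  0.09515187,  0.99545412,  1.01251411],
       [ 0.        ,  0.        ,  0.        ,  1.        ]])}
```

View pics/side0.png

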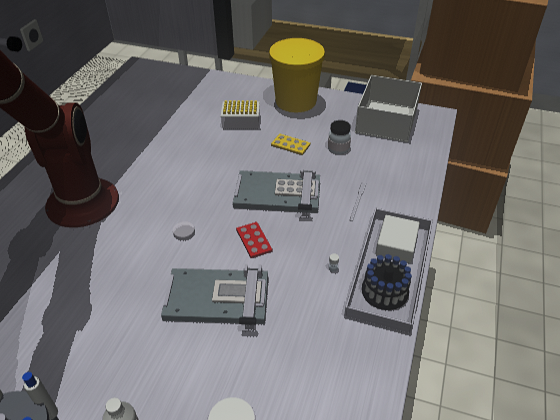

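View pics/top0.png

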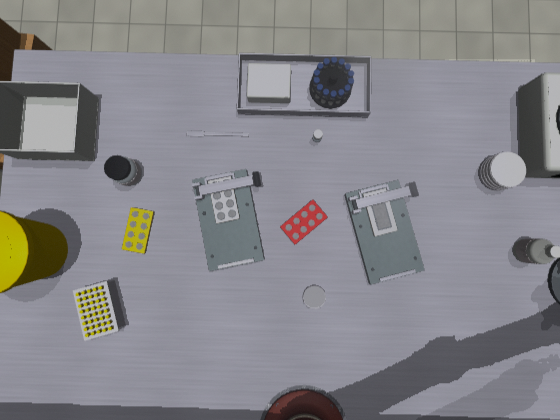

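The well-plate stage is on the left of the top picture, around (228,220), with the bar handle at about (257,179). The cassette stage is at about (384,232). I'll enlarge both pictures to measure the plate stage.

Run:
```python
import cv2
a=cv2.imread("pics/top0.png")[160:280,180:280]; cv2.imwrite("pics/top0c.png",cv2.resize(a,None,fx=5,fy=5,interpolation=cv2.INTER_CUBIC)[:600])
b=cv2.imread("pics/side0.png")[160:225,225:330]; cv2.imwrite("pics/side0c.png",cv2.resize(b,None,fx=7,fy=7,interpolation=cv2.INTER_CUBIC))
```

```text
(no output)
```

View pics/top0c.png

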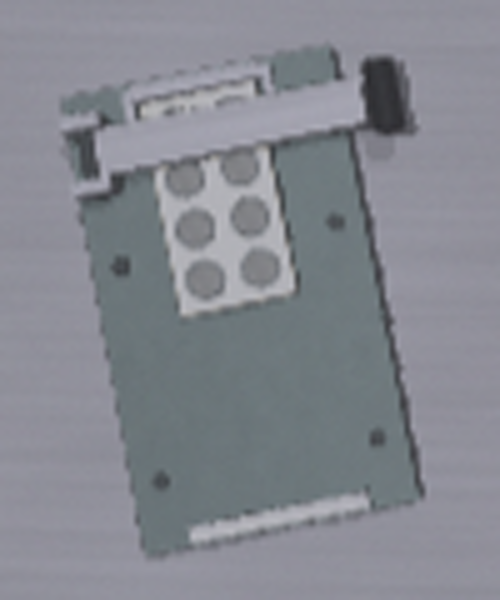

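View pics/side0c.png

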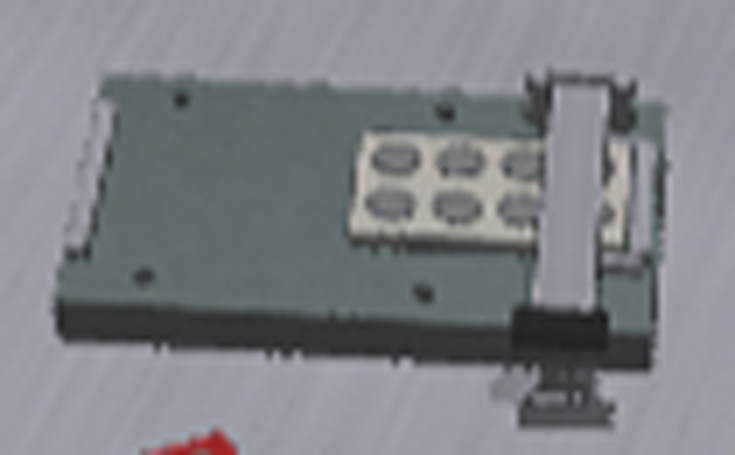

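```bash
cat > h.py <<'E'
import numpy as np,cv2
from workcell import robot
from scipy.spatial.transform import Rotation as R
C={n:robot.calibration(n) for n in("side","top")}
def proj(n,P):
    E=C[n]["extrinsics"];p=(np.atleast_2d(P)-E[:3,3])@E[:3,:3]
    u=(C[n]["intrinsics"]@(p*[1,-1,-1]).T).T
    return u[:,:2]/u[:,2:]
def S(pose,P): 
    x,y,a=pose;P=np.atleast_2d(P)
    return P@R.from_euler('z',a).as_matrix().T+[x,y,0]
E
python3 - <<'E'
from h import *
from scipy.optimize import least_squares
m=np.array
P=m([[-115,70,22],[-115,-70,22],[120,-70,22],[120,70,22]])/1000
T=m([[147,556],[423,494],[338,45],[62,100]])/5+[180,160]-.4
Sd=m([[105,75],[60,300],[655,325],[665,103]])/7+[225,160]-.4
for use in("t","s","ts"):
    def f(v):
        r=[]
        if "t" in use:r.append(proj("top",S(v,P))-T)
        if "s" in use:r.append(proj("side",S(v,P))-Sd)
        return np.ravel(r)
    s=least_squares(f,[.5,.2,.2]);print(use,s.x,np.round(s.fun,1))
v=s.x
for nm,p in dict(handle=[85,-92,41],hinge=[85,58,38],plateFL=[-5,30,32],plateFR=[-5,-30,32],lip=[-105,0,27]).items():
    w=S(v,m(p)/1000);print(nm,w,(proj("top",w)-[180,160]+.4)*5,(proj("side",w)-[225,160]+.4)*7)
o=robot.get_obs();print(R.from_rotvec(o["tool_rot"]).as_matrix())
E
```

```text
t [0.50924123 0.2003674  0.23058147] [ 0.2  0.1  0.4  1.1 -0.8 -0.6  0.2 -0.6]
s [0.51080855 0.20135566 0.24377142] [-0.3 -0.3 -0.5  0.1  0.5  0.7  0.3 -0.7]
ts [0.50995517 0.20074281 0.23471291] [ 0.2 -0.2  0.4  0.6 -1.1 -0.9 -0.1 -0.8 -0.4 -0.4 -1.  -0.1 -0.1  1.
  0.2 -0.4]
handle [[0.61402044 0.13103327 0.041     ]] [[386.11886496  92.29200794]] [[561.96730195 330.4064321 ]]
hinge [[0.57913587 0.27692044 0.038     ]] [[ 90.87860082 154.2455841 ]] [[581.0320572   84.65304094]]
plateFL [[0.49811535 0.22875743 0.032     ]] [[182.25500218 320.54279735]] [[355.49355575 128.92693342]]
plateFR [[0.51206918 0.17040256 0.032     ]] [[300.83264255 295.91150348]] [[341.67082511 227.06882231]]
lip [[0.40783415 0.17632362 0.027     ]] [[281.64228177 506.75358487]] [[102.12780694 173.76933117]]
[[ 3.47452162e-01 -8.64881586e-04  9.37697311e-01]
 [-9.37694668e-01  2.22652452e-03  3.47453237e-01]
 [-2.38831196e-03 -9.99997147e-01 -3.73840923e-05]]
```

>>> {"name": "step_arm", "arguments": {
  "commands": [
    [[-0.001,0,0.039],-3.5],
    [[-0.001,0,0.039],-3.5],
    [[-0.001,0,0.039],-3.5],
    [[-0.001,0,0.039],-3.5],
    [[-0.001,0,0.039],-3.5],
    [[-0.001,0,0.039],-3.5],
    [[-0.001,0,0.039],-3.5],
    [[-0.001,0,0.039],-3.5]
  ],
  "fingers": 0.085,
  "force": 30
}}

```text
clock: 0.77
tcp_pos: [0.4831, -0.435, 0.2306]
tool_rot: [-1.495, 0.567, -0.566]
wrist_force: [0.8, 0.8, 0.0]
opening: 0.0848
```

>>> {"name": "step_arm", "arguments": {
  "commands": [
    [[-0.001,0,0.039],-3.5],
    [[-0.001,0,0.039],-3.5],
    [[-0.001,0,0.039],-3.5],
    [[-0.001,0,0.039],-3.5],
    [[-0.001,0,0.039],-3.5],
    [[-0.001,0,0.039],-3.5],
    [[-0.001,0,0.039],-3.5],
    [[-0.001,0,0.039],-3.5]
  ]
}}

```text
clock: 1.43
tcp_pos: [0.6271, -0.1617, 0.2306]
tool_rot: [-1.563, 0.186, -0.184]
wrist_force: [-0.3, 0.1, 0.0]
opening: 0.0848
```

```bash
cat >> h.py <<'E'
V=np.array([0.50995517,0.20074281,0.2347])
def to(p_stage_mm,axis):  # remaining shift (tool axes) & turn ; axis 'x'/'y': stage axis the jaw x should lie along
    o=robot.get_obs();M=R.from_rotvec(o["tool_rot"]).as_matrix()
    w=S(V,np.array(p_stage_mm)/1000)[0]
    cur=np.arctan2(M[1,0],M[0,0]);tgt=V[2]+(np.pi/2 if axis=='y' else 0)
    d=(tgt-cur+np.pi/2)%np.pi-np.pi/2
    sp=(o["tcp_pos"]-[V[0],V[1],0])@R.from_euler('z',V[2]).as_matrix()
    print("t",round(o["clock"],2),"stage pos mm",np.round(sp*1000,1),"tilt",np.round(M[2],3),"rem tool mm",np.round((w-o["tcp_pos"])@M*1000,1),"turn",round(-np.degrees(d),2),"rem aligned",np.round((w-o["tcp_pos"])@M@R.from_rotvec([0,-d,0]).as_matrix()*1000,1),"F",np.round(o["wrist_force"],1),"open",round(o["opening"],4),"q",np.round(o["q"],2))
E
python3 -c "
from h import *
to([85,-92,120],'x')"
```

```text
t 1.43 stage pos mm [  29.7 -379.8  230.6] tilt [-0.001 -1.     0.   ] rem tool mm [-81.  110.7 281.6] turn -26.96 rem aligned [ 55.4 110.7 287.7] F [-0.3  0.1  0. ] open 0.0848 q [ 0.38  0.63 -0.28  1.43  0.18  1.12 -0.17]
```

>>> {"name": "step_arm", "arguments": {
  "commands": [
    [[-0.002,0.005,0.036],-3.4],
    [[-0.002,0.005,0.036],-3.4],
    [[-0.002,0.005,0.036],-3.4],
    [[-0.002,0.005,0.036],-3.4],
    [[-0.002,0.005,0.036],-3.4],
    [[-0.002,0.005,0.036],-3.4],
    [[-0.002,0.005,0.036],-3.4],
    [[-0.002,0.005,0.036],-3.2]
  ]
}}

```text
clock: 2.1
tcp_pos: [0.6193, 0.1238, 0.1905]
tool_rot: [-1.563, -0.184, 0.185]
wrist_force: [0.4, -0.5, -0.7]
opening: 0.085
```

```bash
python3 -c "
from h import *
to([85,-92,100],'x')
for n in('top','side'):
  cv2.imwrite(f'pics/{n}1.png',robot.read_camera(n)[:,:,::-1])
a=cv2.imread('pics/side1.png')[60:260,170:400]; cv2.imwrite('pics/side1c.png',cv2.resize(a,None,fx=3,fy=3))
"
```

```text
t 2.1 stage pos mm [  88.4 -100.3  190.5] tilt [-0.001 -1.     0.   ] rem tool mm [-3.3 90.5  8.3] turn 0.03 rem aligned [-3.3 90.5  8.3] F [ 0.4 -0.5 -0.7] open 0.085 q [ 0.    0.65 -0.4   1.52  0.28  1.02 -0.24]
```

View pics/side1c.png

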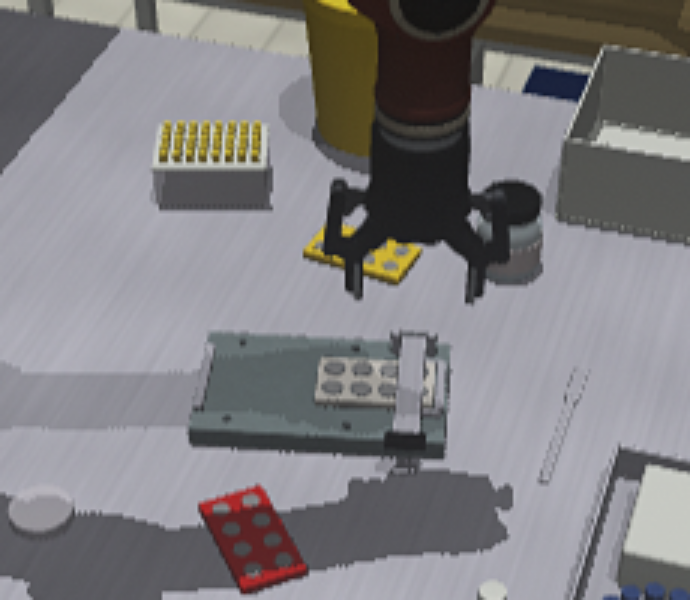

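The open gripper hangs above the handle, with its fingers straddling it along stage x. I'll lower it now.

>>> {"name": "step_arm", "arguments": {
  "commands": [
    [[-0.003,0.02,0.008],0],
    [[0,0.025,0],0],
    [[0,0.025,0],0],
    [[0,0.025,0],0],
    [[0,0.025,0],0],
    [[0,0.02,0],0],
    [[0,0.015,0],0],
    [[0,0.011,0],0]
  ]
}}

```text
clock: 2.87
tcp_pos: [0.6137, 0.1286, 0.023]
tool_rot: [-1.564, -0.18, 0.185]
wrist_force: [-0.2, -0.4, -0.3]
opening: 0.0848
```

```bash
python3 -c "
from h import *
to([85,-92,22],'x')
for n in('top','side'):
  cv2.imwrite(f'pics/{n}2.png',robot.read_camera(n)[:,:,::-1])
a=cv2.imread('pics/side2.png')[140:240,220:340]; b=cv2.imread('pics/top2.png')[140:240,200:300]
cv2.imwrite('pics/2c.png',cv2.resize(np.hstack([a,b]),None,fx=3.6,fy=3.6))
"
```

```text
t 2.87 stage pos mm [ 84.1 -94.3  23. ] tilt [-0.004 -1.    -0.   ] rem tool mm [0.9 1.  2.3] turn -0.13 rem aligned [0.9 1.  2.3] F [-0.2 -0.4 -0.3] open 0.0848 q [-0.06  0.85 -0.32  1.67  0.38  0.69 -0.34]
```

View pics/2c.png

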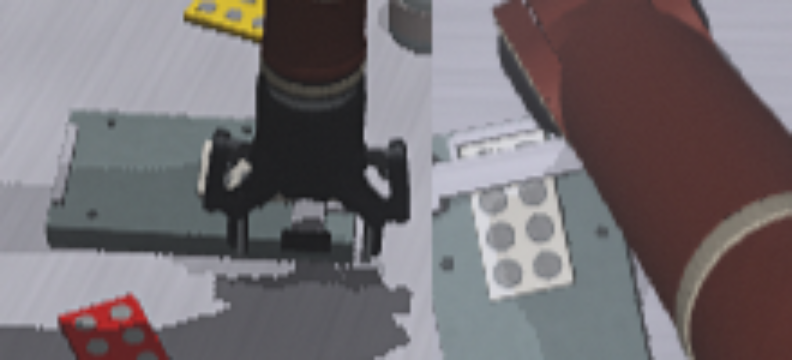

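In the side picture the handle sits between the two fingers, centred along the jaw axis. I'll close on it.

>>> {"name": "step_arm", "arguments": {
  "commands": [
    [[0.001,0,0.002],0],
    [[0,0,0],0],
    [[0,0,0],0],
    [[0,0,0],0],
    [[0,0,0],0],
    [[0,0,0],0],
    [[0,0,0],0],
    [[0,0,0],0]
  ],
  "fingers": 0.02,
  "force": 30
}}

```text
clock: 3.63
tcp_pos: [0.6134, 0.1312, 0.0259]
tool_rot: [-1.564, -0.179, 0.186]
wrist_force: [-6.2, -1.6, 5.5]
opening: 0.0355
```

```bash
python3 -c "
from h import *
to([85,-92,22],'x')
import numpy as np
p0=np.array([-150,3])
th=np.radians(np.arange(0,98,6))
ys=-150*np.cos(th)-3*np.sin(th)*-1*-1; 
ys=-150*np.cos(th)+3*np.sin(th); zs=150*np.sin(th)+3*np.cos(th)
print(np.c_[np.diff(ys),np.diff(zs)].round(1).tolist())
"
```

```text
t 3.63 stage pos mm [ 84.4 -91.7  25.9] tilt [-0.004 -1.    -0.   ] rem tool mm [ 0.6  3.9 -0.3] turn -0.12 rem aligned [ 0.6  3.9 -0.3] F [-6.2 -1.6  5.5] open 0.0355 q [-0.06  0.85 -0.32  1.66  0.38  0.7  -0.34]
[[1.1, 15.7], [2.8, 15.5], [4.4, 15.1], [5.9, 14.5], [7.4, 13.8], [8.8, 13.0], [10.1, 12.0], [11.3, 10.9], [12.4, 9.6], [13.3, 8.3], [14.1, 6.8], [14.8, 5.3], [15.2, 3.8], [15.6, 2.1], [15.7, 0.5], [15.7, -1.1]]
```

The opening stopped at 35.5 mm, which matches the 36 mm handle, so it is held. Next I'll swing it along the arc in 3° steps.

>>> {"name": "step_arm", "arguments": {
  "commands": [
    [[0,-0.0079,0.0003],0],
    [[0,-0.0078,0.0008],0],
    [[0,-0.0078,0.0012],0],
    [[0,-0.0077,0.0016],0],
    [[0,-0.0076,0.002],0],
    [[0,-0.0075,0.0024],0],
    [[0,-0.0073,0.0028],0],
    [[0,-0.0072,0.0031],0]
  ]
}}

```text
clock: 4.3
tcp_pos: [0.6101, 0.1452, 0.0861]
tool_rot: [-1.564, -0.179, 0.187]
wrist_force: [-5.7, 0.2, -5.2]
opening: 0.035
```

```bash
python3 -c "
from h import *
to([85,-78,83],'x')
for n in('top','side'):
  cv2.imwrite(f'pics/{n}3.png',robot.read_camera(n)[:,:,::-1])
a=cv2.imread('pics/side3.png')[120:240,220:340]; b=cv2.imread('pics/top3.png')[140:260,180:300]
cv2.imwrite('pics/3c.png',cv2.resize(np.hstack([a,b]),None,fx=3.3,fy=3.3))
"
```

```text
t 4.3 stage pos mm [ 84.5 -77.3  86.1] tilt [-0.005 -1.    -0.   ] rem tool mm [ 0.5  3.1 -0.7] turn -0.09 rem aligned [ 0.5  3.1 -0.7] F [-5.7  0.2 -5.2] open 0.035 q [-0.06  0.77 -0.35  1.63  0.34  0.81 -0.33]
```

View pics/3c.png

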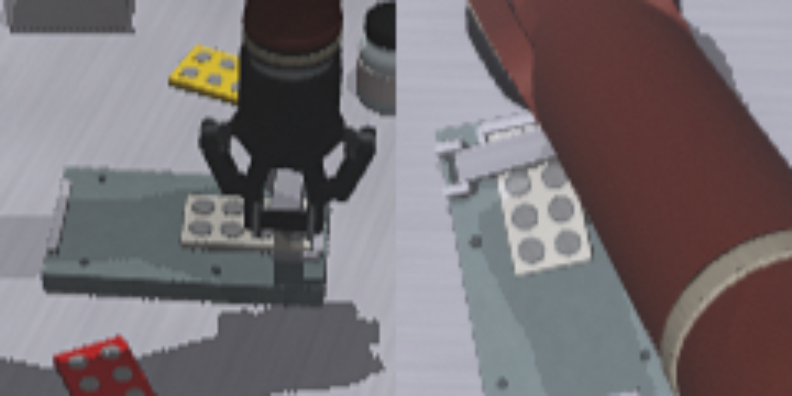

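The bar has lifted to about 24° with the handle still between the pads, and the plate hasn't moved.

>>> {"name": "step_arm", "arguments": {
  "commands": [
    [[0,-0.0072,0.0032],0],
    [[0,-0.007,0.0036],0],
    [[0,-0.0068,0.004],0],
    [[0,-0.0066,0.0043],0],
    [[0,-0.0063,0.0047],0],
    [[0,-0.0061,0.005],0],
    [[0,-0.0058,0.0053],0],
    [[0,-0.0055,0.0056],0]
  ]
}}

```text
clock: 5.07
tcp_pos: [0.6017, 0.181, 0.1371]
tool_rot: [-1.563, -0.18, 0.187]
wrist_force: [-5.3, 1.6, -8.9]
opening: 0.0352
```

>>> {"name": "step_arm", "arguments": {
  "commands": [
    [[0,-0.0052,0.0059],0],
    [[0,-0.0049,0.0061],0],
    [[0,-0.0046,0.0064],0],
    [[0,-0.0042,0.0066],0],
    [[0,-0.0039,0.0068],0],
    [[0,-0.0035,0.007],0],
    [[0,-0.0031,0.0072],0],
    [[0,-0.0028,0.0073],0]
  ]
}}

```text
clock: 5.73
tcp_pos: [0.5901, 0.2308, 0.1689]
tool_rot: [-1.566, -0.179, 0.186]
wrist_force: [-5.6, -2.0, -9.2]
opening: 0.0352
```

>>> {"name": "step_arm", "arguments": {
  "commands": [
    [[0,-0.0024,0.0075],0],
    [[0,-0.002,0.0076],0],
    [[0,-0.0016,0.0077],0],
    [[0,-0.0012,0.0078],0],
    [[0,-0.0008,0.0078],0],
    [[0,-0.0004,0.0078],0],
    [[0,0,0.0078],0],
    [[0,0,0],0]
  ]
}}

```text
clock: 6.4
tcp_pos: [0.5776, 0.2844, 0.1785]
tool_rot: [-1.566, -0.181, 0.186]
wrist_force: [-6.4, -1.8, -3.3]
opening: 0.0353
```

```bash
python3 -c "
from h import *
to([85,66,169],'x')
for n in('top','side'):
  cv2.imwrite(f'pics/{n}4.png',robot.read_camera(n)[:,:,::-1])
a=cv2.imread('pics/side4.png')[90:210,220:340]; b=cv2.imread('pics/top4.png')[140:260,180:300]
cv2.imwrite('pics/4c.png',cv2.resize(np.hstack([a,b]),None,fx=3.3,fy=3.3))
"
```

```text
t 6.4 stage pos mm [ 85.3  65.6 178.5] tilt [-0.003 -1.    -0.002] rem tool mm [-0.2  9.5  0.4] turn -0.04 rem aligned [-0.2  9.5  0.4] F [-6.4 -1.8 -3.3] open 0.0353 q [-0.28  0.68 -0.38  1.5   0.28  1.02 -0.49]
```

View pics/4c.png

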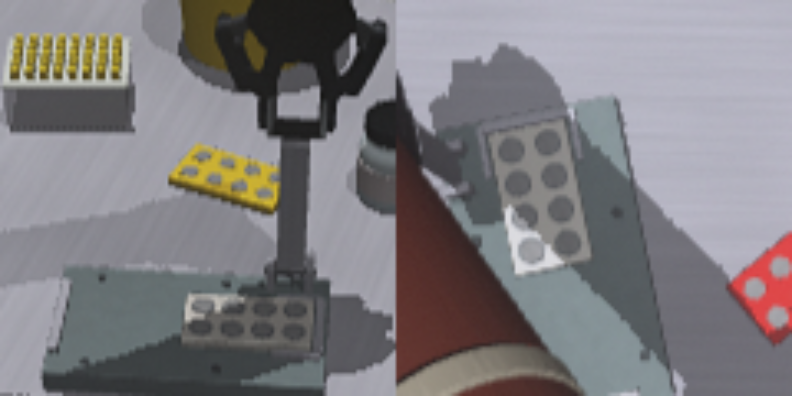

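The bar now stands upright at about 92°, and the plate is still in place. I'll release the handle and rise.

>>> {"name": "step_arm", "arguments": {
  "commands": [
    [[0,0,0],0],
    [[0,0,0],0],
    [[0,0,0],0],
    [[0,0,0],0],
    [[0,0,0],0],
    [[0,0,0],0],
    [[0,0,0],0],
    [[0,0,0],0]
  ],
  "fingers": 0.085
}}

```text
clock: 7.17
tcp_pos: [0.5794, 0.2845, 0.1781]
tool_rot: [-1.563, -0.183, 0.182]
wrist_force: [-0.5, 0.2, -0.1]
opening: 0.0852
```

>>> {"name": "step_arm", "arguments": {
  "commands": [
    [[0,-0.005,0],0],
    [[0,-0.01,0],0],
    [[0,-0.01,0],0],
    [[0,-0.01,0],0],
    [[0,-0.01,0],0],
    [[0,-0.01,0],0],
    [[0,-0.015,0],0],
    [[0,-0.01,0],0]
  ]
}}

```text
clock: 7.83
tcp_pos: [0.5796, 0.2848, 0.2603]
tool_rot: [-1.562, -0.184, 0.181]
wrist_force: [0.1, -0.7, 0.5]
opening: 0.0848
```

```bash
python3 -c "
from h import *
to([10,0,26],'y')
for n in('top','side'):
  cv2.imwrite(f'pics/{n}5.png',robot.read_camera(n)[:,:,::-1])
a=cv2.imread('pics/side5.png')[90:210,220:340]; b=cv2.imread('pics/top5.png')[140:260,180:300]
cv2.imwrite('pics/5c.png',cv2.resize(np.hstack([a,b]),None,fx=3.3,fy=3.3))
"
```

```text
t 7.83 stage pos mm [ 87.3  65.6 260.3] tilt [ 0.002 -1.     0.001] rem tool mm [-77.7 234.1 -65.9] turn 89.88 rem aligned [ 65.8 234.1 -77.9] F [ 0.1 -0.7  0.5] open 0.0848 q [-0.27  0.61 -0.4   1.39  0.24  1.19 -0.46]
```

View pics/5c.png

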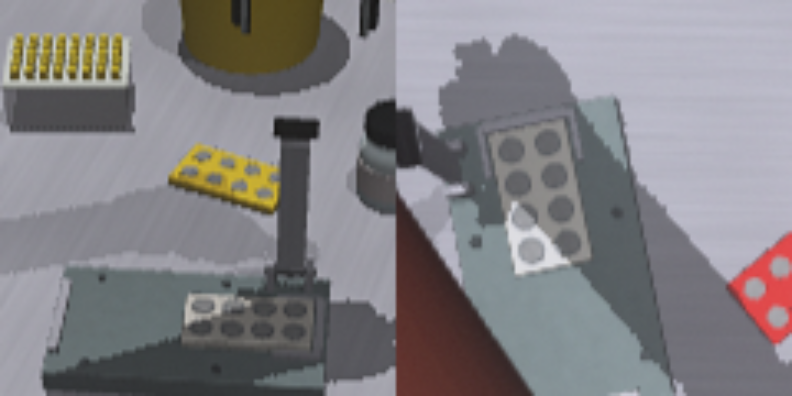

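The bar stays up by itself. I'll turn the jaws to lie across the plate.

>>> {"name": "step_arm", "arguments": {
  "commands": [
    [[0,0,0],6.5],
    [[0,0,0],7],
    [[0,0,0],7],
    [[0,0,0],7],
    [[0,0,0],7],
    [[0,0,0],7],
    [[0,0,0],7],
    [[0,0,0],6.5]
  ]
}}

```text
clock: 8.6
tcp_pos: [0.5788, 0.2843, 0.2573]
tool_rot: [-1.495, 0.574, -0.573]
wrist_force: [-0.3, -0.0, 0.4]
opening: 0.0849
```

```bash
python3 -c "
from h import *
to([12,0,26],'y')"
```

```text
t 8.6 stage pos mm [ 86.4  65.3 257.3] tilt [-0.001 -1.    -0.001] rem tool mm [ 11.7 231.4 -98. ] turn 34.55 rem aligned [ 65.2 231.4 -74.1] F [-0.3 -0.   0.4] open 0.0849 q [-0.4   0.59 -0.15  1.4   0.09  1.16 -1.3 ]
```

>>> {"name": "step_arm", "arguments": {
  "commands": [
    [[0.005,0,-0.0113],4.3],
    [[0.005,0,-0.0113],4.3],
    [[0.005,0,-0.0113],4.3],
    [[0.005,0,-0.0113],4.3],
    [[0.005,0,-0.0113],4.3],
    [[0.005,0,-0.0113],4.3],
    [[0.005,0,-0.0113],4.3],
    [[0.005,0,-0.0113],4.4]
  ]
}}

```text
clock: 9.27
tcp_pos: [0.5257, 0.2018, 0.2574]
tool_rot: [-1.313, 1.033, -1.033]
wrist_force: [0.0, 0.5, -0.4]
opening: 0.085
```

```bash
python3 -c "
from h import *
to([12,0,26],'y')
cv2.imwrite('pics/side6.png',robot.read_camera('side')[:,:,::-1])"
```

```text
t 9.27 stage pos mm [ 15.5  -2.6 257.4] tilt [ 0.    -1.    -0.001] rem tool mm [ -2.7 231.4  -3.2] turn 0.14 rem aligned [ -2.7 231.4  -3.2] F [ 0.   0.5 -0.4] open 0.085 q [-0.41  0.45  0.    1.64 -0.    1.05 -1.74]
```

View pics/side6.png

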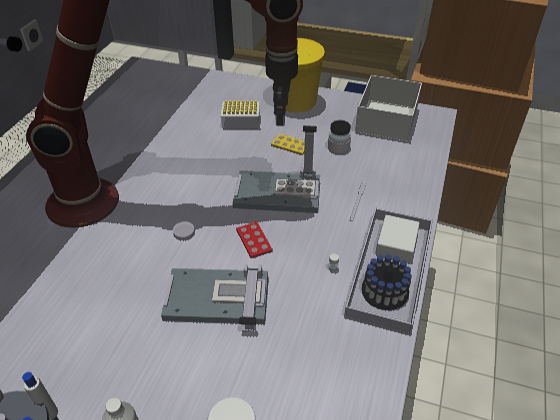

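The bar is standing, the cassette stage is untouched, and the gripper is over the front half of the plate. I'll descend next to it.

>>> {"name": "step_arm", "arguments": {
  "commands": [
    [[-0.003,0.02,-0.003],0.1],
    [[0,0.025,0],0],
    [[0,0.025,0],0],
    [[0,0.025,0],0],
    [[0,0.025,0],0],
    [[0,0.025,0],0],
    [[0,0.025,0],0],
    [[0,0.01,0],0]
  ],
  "fingers": 0.078,
  "force": 20
}}

```text
clock: 9.98
tcp_pos: [0.5207, 0.2044, 0.0745]
tool_rot: [-1.319, 1.033, -1.028]
wrist_force: [-0.0, 0.0, 0.1]
opening: 0.0777
```

```bash
python3 -c "
from h import *
to([12,0,26],'y')
for n in('top','side'):
  cv2.imwrite(f'pics/{n}7.png',robot.read_camera(n)[:,:,::-1])
a=cv2.imread('pics/side7.png')[110:230,220:340]; b=cv2.imread('pics/top7.png')[140:260,180:300]
cv2.imwrite('pics/7c.png',cv2.resize(np.hstack([a,b]),None,fx=3.3,fy=3.3))
"
```

```text
t 9.98 stage pos mm [11.3  1.1 74.5] tilt [ 0.001 -1.    -0.006] rem tool mm [ 1.  48.5  1. ] turn 0.38 rem aligned [ 1.  48.5  1. ] F [-0.   0.   0.1] open 0.0777 q [-0.41  0.68 -0.    1.85  0.    0.62 -1.75]
```

View pics/7c.png

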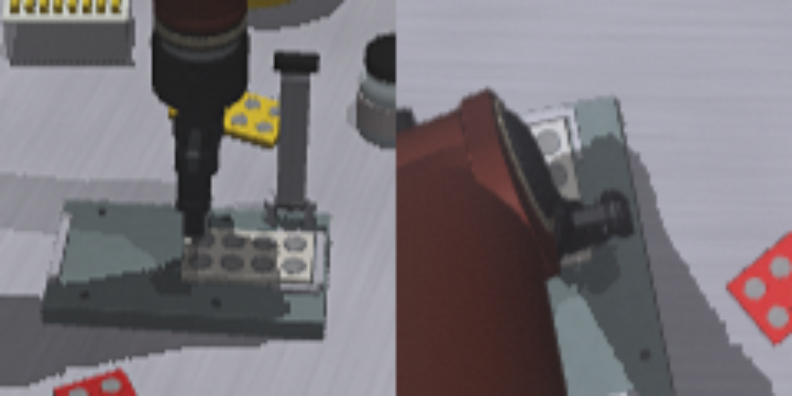

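Both fingers stand clear of the plate's sides. I'll lower it further.

>>> {"name": "step_arm", "arguments": {
  "commands": [
    [[0.001,0.01,0.001],0.3],
    [[0,0.01,0],0],
    [[0,0.01,0],0],
    [[0,0.007,0],0],
    [[0,0.005,0],0],
    [[0,0.004,0],0],
    [[0,0,0],0],
    [[0,0,0],0]
  ],
  "fingers": 0.07
}}

```text
clock: 10.75
tcp_pos: [0.524, 0.2042, 0.032]
tool_rot: [-1.311, 1.035, -1.035]
wrist_force: [-0.6, 0.1, -0.4]
opening: 0.0698
```

>>> {"name": "step_arm", "arguments": {
  "commands": [
    [[0,0.001,0],0],
    [[0,0.001,0],0],
    [[0,0.001,0],0],
    [[0,0.001,0],0],
    [[0,0.001,0],0],
    [[0,0,0],0],
    [[0,0,0],0],
    [[0,0,0],0]
  ]
}}

```text
clock: 11.42
tcp_pos: [0.524, 0.2042, 0.0271]
tool_rot: [-1.311, 1.035, -1.035]
wrist_force: [-0.2, -0.3, 0.5]
opening: 0.0704
```

```bash
python3 -c "
from h import *
to([12,0,22],'y')
for n in('top','side'):
  cv2.imwrite(f'pics/{n}8.png',robot.read_camera(n)[:,:,::-1])
a=cv2.imread('pics/side8.png')[150:220,225:325]; 
cv2.imwrite('pics/8c.png',cv2.resize(a,None,fx=7,fy=7))
"
```

```text
t 11.42 stage pos mm [14.4  0.1 27.1] tilt [-0. -1.  0.] rem tool mm [ 0.1  5.1 -2.4] turn -0.02 rem aligned [ 0.1  5.1 -2.4] F [-0.2 -0.3  0.5] open 0.0704 q [-0.41  0.76 -0.    1.87  0.    0.52 -1.75]
```

View pics/8c.png

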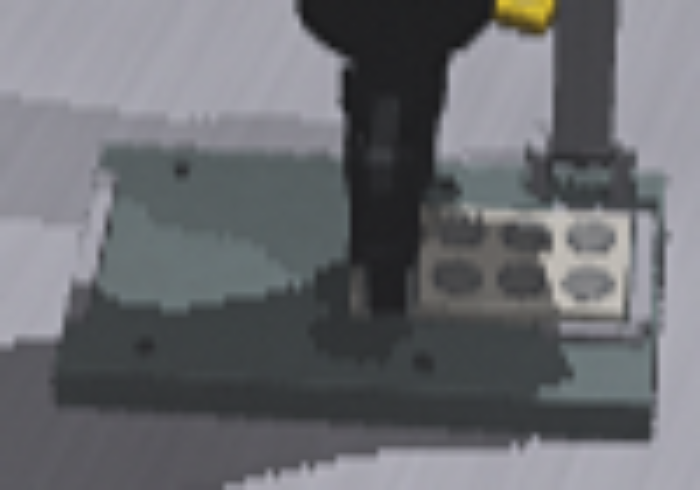

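No contact yet at z 27 mm, with the near finger tip at about crop (388,315) next to the plate edge. I'll go 5 mm further down while watching the force.

>>> {"name": "step_arm", "arguments": {
  "commands": [
    [[0,0.001,0],0],
    [[0,0.001,0],0],
    [[0,0.001,0],0],
    [[0,0.001,0],0],
    [[0,0.001,0],0],
    [[0,0,0],0],
    [[0,0,0],0],
    [[0,0,0],0]
  ]
}}

```text
clock: 12.18
tcp_pos: [0.524, 0.2042, 0.022]
tool_rot: [-1.311, 1.035, -1.035]
wrist_force: [0.6, -0.7, -0.3]
opening: 0.0699
```

>>> {"name": "step_arm", "arguments": {
  "commands": [
    [[0,0,0],0],
    [[0,0,0],0],
    [[0,0,0],0],
    [[0,0,0],0],
    [[0,0,0],0],
    [[0,0,0],0],
    [[0,0,0],0],
    [[0,0,0],0]
  ],
  "fingers": 0.056,
  "force": 20
}}

```text
clock: 12.85
tcp_pos: [0.524, 0.2043, 0.0223]
tool_rot: [-1.311, 1.035, -1.035]
wrist_force: [-1.2, 0.4, 4.2]
opening: 0.0591
```

```bash
python3 -c "
from h import *
to([-88,0,22],'y')
for n in('top','side'):
  cv2.imwrite(f'pics/{n}9.png',robot.read_camera(n)[:,:,::-1])
a=cv2.imread('pics/side9.png')[150:220,225:325]; 
cv2.imwrite('pics/9c.png',cv2.resize(a,None,fx=7,fy=7))
"
```

```text
t 12.85 stage pos mm [14.5  0.2 22.3] tilt [-0. -1.  0.] rem tool mm [   0.2    0.3 -102.5] turn -0.01 rem aligned [   0.2    0.3 -102.5] F [-1.2  0.4  4.2] open 0.0591 q [-0.41  0.76 -0.    1.87  0.    0.51 -1.75]
```

View pics/9c.png

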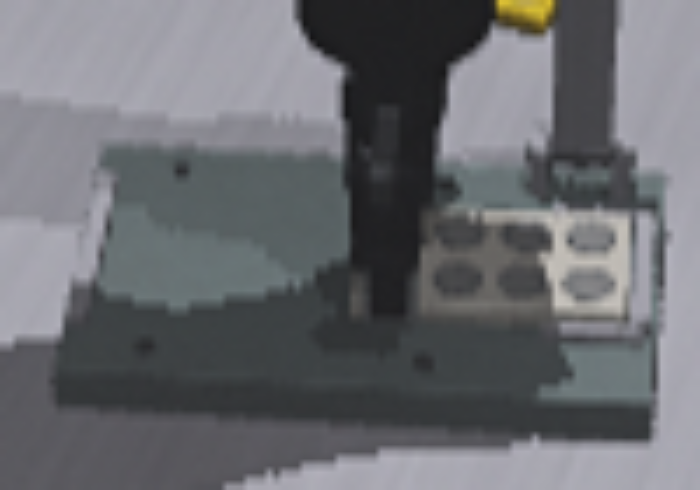

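The opening stopped at 59 mm, so the plate is gripped, and the upward force is only 4 N. I'll slide it toward the lip.

>>> {"name": "step_arm", "arguments": {
  "commands": [
    [[0,0,-0.004],0],
    [[0,0,-0.008],0],
    [[0,0,-0.01],0],
    [[0,0,-0.01],0],
    [[0,0,-0.01],0],
    [[0,0,-0.01],0],
    [[0,0,-0.01],0],
    [[0,0,-0.008],0]
  ]
}}

```text
clock: 13.62
tcp_pos: [0.4559, 0.1878, 0.0223]
tool_rot: [-1.309, 1.034, -1.036]
wrist_force: [1.7, 0.3, 1.6]
opening: 0.059
```

```bash
python3 -c "
from h import *
to([-86,0,22],'y')
for n in('top','side'):
  cv2.imwrite(f'pics/{n}10.png',robot.read_camera(n)[:,:,::-1])
a=cv2.imread('pics/side10.png')[150:220,225:325]; 
cv2.imwrite('pics/10c.png',cv2.resize(a,None,fx=7,fy=7))
"
```

```text
t 13.62 stage pos mm [-55.6   0.   22.3] tilt [-0.    -1.     0.002] rem tool mm [  0.    0.2 -30.4] turn -0.04 rem aligned [  0.    0.2 -30.4] F [1.7 0.3 1.6] open 0.059 q [-0.44  0.7  -0.    2.06  0.    0.37 -1.77]
```

View pics/10c.png

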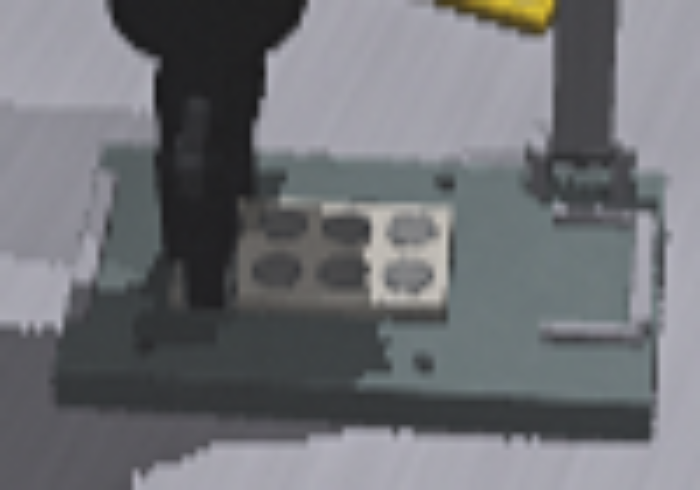

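The plate has slid straight out of the guides. About 30 mm remains.

>>> {"name": "step_arm", "arguments": {
  "commands": [
    [[0,0,-0.005],0],
    [[0,0,-0.006],0],
    [[0,0,-0.006],0],
    [[0,0,-0.005],0],
    [[0,0,-0.003],0],
    [[0,0,-0.001],0],
    [[0,0,-0.001],0],
    [[0,0,0],0]
  ]
}}

```text
clock: 14.38
tcp_pos: [0.4302, 0.1819, 0.0223]
tool_rot: [-1.31, 1.034, -1.035]
wrist_force: [2.9, 1.1, 5.6]
opening: 0.0592
```

>>> {"name": "step_arm", "arguments": {
  "commands": [
    [[0,0,-0.001],0],
    [[0,0,0],0],
    [[0,0,-0.001],0],
    [[0,0,0],0],
    [[0,0,0],0],
    [[0,0,0],0],
    [[0,0,0],0],
    [[0,0,0],0]
  ]
}}

```text
clock: 15.05
tcp_pos: [0.4285, 0.1815, 0.0223]
tool_rot: [-1.309, 1.034, -1.035]
wrist_force: [3.7, 0.9, 5.1]
opening: 0.0592
```

```bash
python3 -c "
from h import *
to([-86,0,22],'y')
for n in('top','side'):
  cv2.imwrite(f'pics/{n}11.png',robot.read_camera(n)[:,:,::-1])
a=cv2.imread('pics/side11.png')[150:220,225:325]; 
cv2.imwrite('pics/11c.png',cv2.resize(a,None,fx=7,fy=7,interpolation=cv2.INTER_CUBIC))
for x in(-105,-103,-101,-99): print(x,(proj('side',S(V,np.array([[x,30,32],[x,-30,32],[x+110,-30,32],[x+110,30,32]])/1000))-[225,150])*7)
"
```

```text
t 15.05 stage pos mm [-83.7   0.2  22.3] tilt [-0.    -1.     0.002] rem tool mm [ 0.2  0.3 -2.3] turn -0.02 rem aligned [ 0.2  0.3 -2.3] F [3.7 0.9 5.1] open 0.0592 q [-0.45  0.68  0.    2.14 -0.    0.32 -1.78]
-105 [[108.80597144 183.61965041]
 [ 88.17879388 280.88565442]
 [364.08682371 295.61486151]
 [377.22324782 197.3847812 ]]
-103 [[113.65895727 183.86852405]
 [ 93.16642049 281.15191628]
 [369.13346279 295.88427372]
 [382.13206495 197.63651802]]
-101 [[118.51294969 184.11744931]
 [ 98.15511079 281.41823492]
 [374.18118451 296.15374373]
 [387.04190609 197.88830734]]
-99 [[123.36794902 184.36642621]
 [103.14486513 281.68461037]
 [379.22998921 296.42327155]
 [391.95277158 198.1401492 ]]
```

View pics/11c.png

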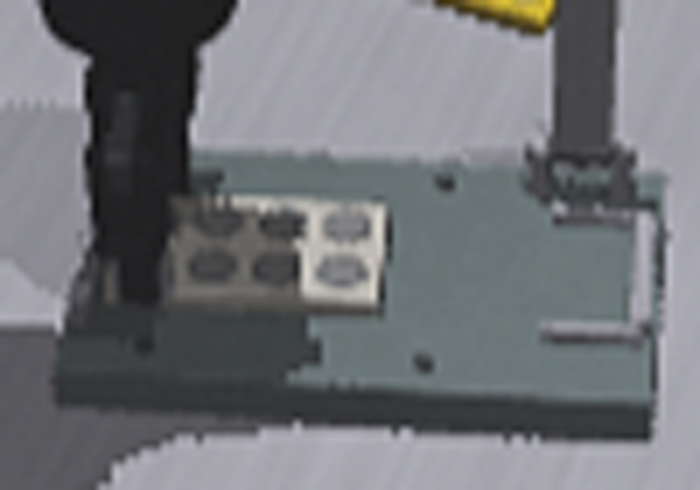

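The plate's rear edge is at about crop x 380–387, which puts the front edge roughly 3–5 mm short of the lip. There is no lip force yet, so I'll creep on.

>>> {"name": "step_arm", "arguments": {
  "commands": [
    [[0,0,-0.001],0],
    [[0,0,0],0],
    [[0,0,-0.001],0],
    [[0,0,0],0],
    [[0,0,0],0],
    [[0,0,0],0],
    [[0,0,0],0],
    [[0,0,0],0]
  ]
}}

```text
clock: 15.82
tcp_pos: [0.4266, 0.181, 0.0223]
tool_rot: [-1.309, 1.034, -1.035]
wrist_force: [3.3, -0.0, 5.7]
opening: 0.0594
```

>>> {"name": "step_arm", "arguments": {
  "commands": [
    [[0,0,-0.001],0],
    [[0,0,0],0],
    [[0,0,0],0],
    [[0,0,0],0],
    [[0,0,0],0],
    [[0,0,0],0],
    [[0,0,0],0],
    [[0,0,0],0]
  ]
}}

```text
clock: 16.48
tcp_pos: [0.4256, 0.1808, 0.0223]
tool_rot: [-1.309, 1.034, -1.035]
wrist_force: [3.0, 1.2, 4.4]
opening: 0.0591
```

```bash
python3 -c "
from h import *
to([-86,0,22],'y')
for n in('top','side'):
  cv2.imwrite(f'pics/{n}12.png',robot.read_camera(n)[:,:,::-1])
a=cv2.imread('pics/side12.png')[150:220,225:325]; 
cv2.imwrite('pics/12c.png',cv2.resize(a,None,fx=7,fy=7,interpolation=cv2.INTER_CUBIC))
"
```

```text
t 16.48 stage pos mm [-86.6   0.2  22.3] tilt [-0.    -1.     0.002] rem tool mm [0.2 0.3 0.6] turn -0.02 rem aligned [0.2 0.3 0.6] F [3.  1.2 4.4] open 0.0591 q [-0.45  0.68  0.    2.15 -0.    0.31 -1.78]
```

View pics/12c.png

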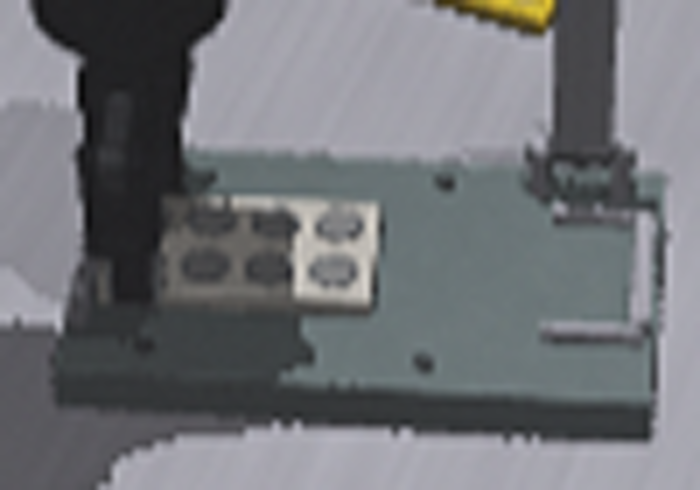

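The rear edge is now at about x 373–380, still 2–3 mm short, and the force is unchanged.

>>> {"name": "step_arm", "arguments": {
  "commands": [
    [[0,0,-0.001],0],
    [[0,0,0],0],
    [[0,0,0],0],
    [[0,0,0],0],
    [[0,0,0],0],
    [[0,0,0],0],
    [[0,0,0],0],
    [[0,0,0],0]
  ]
}}

```text
clock: 17.25
tcp_pos: [0.4247, 0.1805, 0.0223]
tool_rot: [-1.309, 1.034, -1.035]
wrist_force: [3.5, 1.2, 5.4]
opening: 0.0592
```

>>> {"name": "step_arm", "arguments": {
  "commands": [
    [[0,0,-0.001],0],
    [[0,0,0],0],
    [[0,0,0],0],
    [[0,0,0],0],
    [[0,0,0],0],
    [[0,0,0],0],
    [[0,0,0],0],
    [[0,0,0],0]
  ]
}}

```text
clock: 17.92
tcp_pos: [0.4244, 0.1805, 0.0223]
tool_rot: [-1.308, 1.033, -1.036]
wrist_force: [5.0, 1.3, 3.9]
opening: 0.0587
```

>>> {"name": "step_arm", "arguments": {
  "commands": [
    [[0,0,-0.001],0],
    [[0,0,0],0],
    [[0,0,0],0],
    [[0,0,0],0],
    [[0,0,0],0],
    [[0,0,0],0],
    [[0,0,0],0],
    [[0,0,0],0]
  ]
}}

```text
clock: 18.58
tcp_pos: [0.4244, 0.1804, 0.0223]
tool_rot: [-1.306, 1.033, -1.037]
wrist_force: [6.0, 1.6, 3.3]
opening: 0.0593
```

```bash
python3 -c "
from h import *
to([-86,0,22],'y')
for n in('top','side'):
  cv2.imwrite(f'pics/{n}13.png',robot.read_camera(n)[:,:,::-1])
a=cv2.imread('pics/side13.png')[150:220,225:325]; 
cv2.imwrite('pics/13c.png',cv2.resize(a,None,fx=7,fy=7,interpolation=cv2.INTER_CUBIC))
"
```

```text
t 18.58 stage pos mm [-87.9   0.2  22.3] tilt [-0.001 -1.     0.005] rem tool mm [0.1 0.3 1.9] turn -0.09 rem aligned [0.2 0.3 1.9] F [6.  1.6 3.3] open 0.0593 q [-0.45  0.68  0.    2.15 -0.    0.3  -1.79]
```

View pics/13c.png

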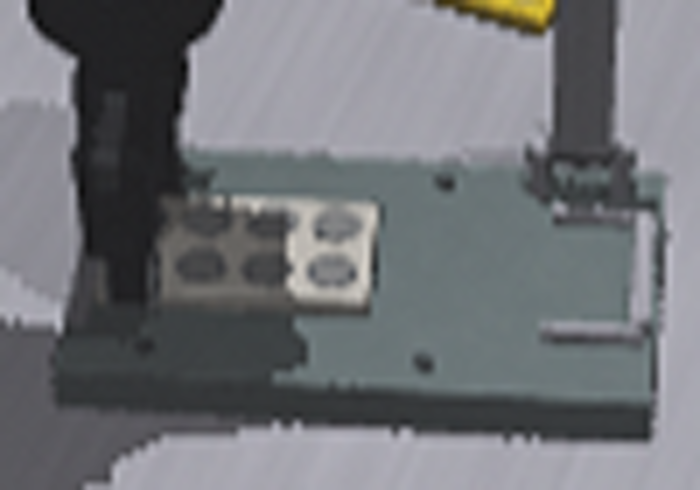

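Motion has stopped while the force rises and the tool tilts slightly, so the plate is against the lip. I'll release, rise and look.

>>> {"name": "step_arm", "arguments": {
  "commands": [
    [[0,0,0],0],
    [[0,0,0],0],
    [[0,0,0],0],
    [[0,0,0],0],
    [[0,0,0],0],
    [[0,0,0],0],
    [[0,0,0],0],
    [[0,0,0],0]
  ],
  "fingers": 0.076
}}

```text
clock: 19.35
tcp_pos: [0.4216, 0.1797, 0.022]
tool_rot: [-1.311, 1.035, -1.035]
wrist_force: [-0.6, -0.7, 0.3]
opening: 0.0755
```

>>> {"name": "step_arm", "arguments": {
  "commands": [
    [[0,-0.005,0],0],
    [[0,-0.01,0],0],
    [[0,-0.025,0],0],
    [[0,-0.03,0],0],
    [[0,-0.03,0],0],
    [[0,-0.03,0],0],
    [[0,-0.03,0],0],
    [[0,-0.02,0],0]
  ]
}}

```text
clock: 20.02
tcp_pos: [0.4224, 0.18, 0.2053]
tool_rot: [-1.307, 1.033, -1.036]
wrist_force: [-0.2, 0.6, -0.4]
opening: 0.0757
```

```bash
python3 -c "
from h import *
to([-86,0,22],'y')
for n in('top','side'):
  cv2.imwrite(f'pics/{n}14.png',robot.read_camera(n)[:,:,::-1])
a=cv2.imread('pics/side14.png')[150:220,225:325]; 
cv2.imwrite('pics/14c.png',cv2.resize(a,None,fx=7,fy=7,interpolation=cv2.INTER_CUBIC))
"
```

```text
t 20.02 stage pos mm [-9.000e+01  2.000e-01  2.053e+02] tilt [-0.001 -1.     0.004] rem tool mm [  0.3 183.3   3.3] turn -0.02 rem aligned [  0.3 183.3   3.3] F [-0.2  0.6 -0.4] open 0.0757 q [-0.46  0.36  0.01  1.99 -0.    0.79 -1.78]
```

View pics/14c.png

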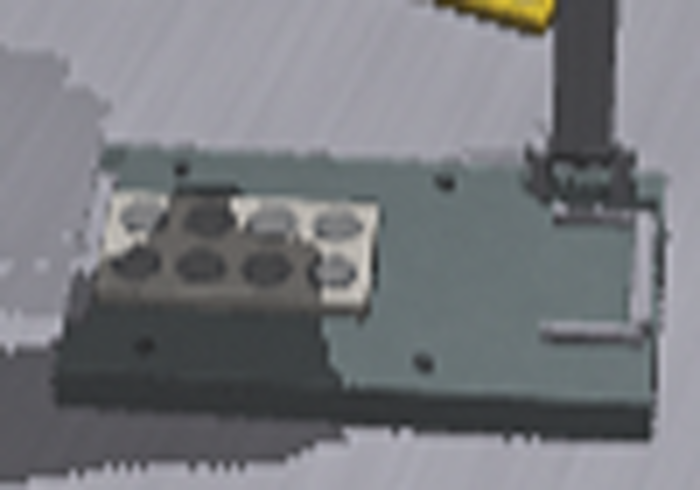

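View pics/top14.png

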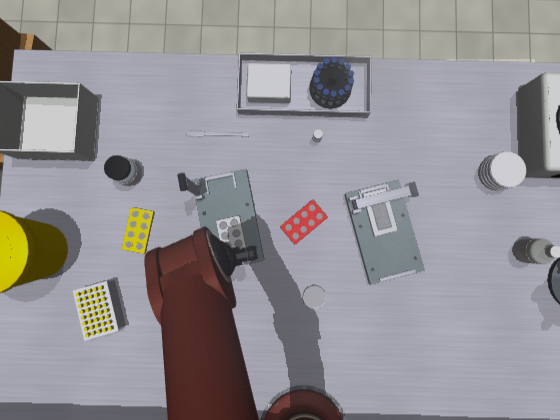

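The plate lies straight on the bed with its front edge at the lip. When released, the TCP sprang 3 mm further forward, which confirms the lip contact. I'll move the arm aside for a clear check.

>>> {"name": "step_arm", "arguments": {
  "commands": [
    [[0.02,-0.005,0.005],0],
    [[0.03,-0.005,0.005],0],
    [[0.03,-0.005,0.005],0],
    [[0.03,-0.005,0.005],0],
    [[0.03,-0.005,0.005],0],
    [[0.03,-0.005,0.005],0],
    [[0.03,-0.005,0.005],0],
    [[0.02,-0.005,0.005],0]
  ]
}}

```text
clock: 20.78
tcp_pos: [0.5114, -0.0287, 0.2412]
tool_rot: [-1.312, 1.039, -1.038]
wrist_force: [1.7, -0.8, -0.5]
opening: 0.0758
```

```bash
python3 -c "
from h import *
to([-86,0,22],'y')
for n in('top','side'):
  cv2.imwrite(f'pics/{n}15.png',robot.read_camera(n)[:,:,::-1])
a=cv2.imread('pics/top15.png')[160:280,180:280]
cv2.imwrite('pics/15c.png',cv2.resize(a,None,fx=5,fy=5,interpolation=cv2.INTER_CUBIC))
"
```

```text
t 20.78 stage pos mm [ -51.9 -223.5  241.2] tilt [ 0.001 -1.    -0.003] rem tool mm [-223.6  219.1  -34.5] turn -0.23 rem aligned [-223.8  219.1  -33.5] F [ 1.7 -0.8 -0.5] open 0.0758 q [-0.03  0.39  0.06  1.8  -0.03  0.95 -1.3 ]
```

View pics/15c.png

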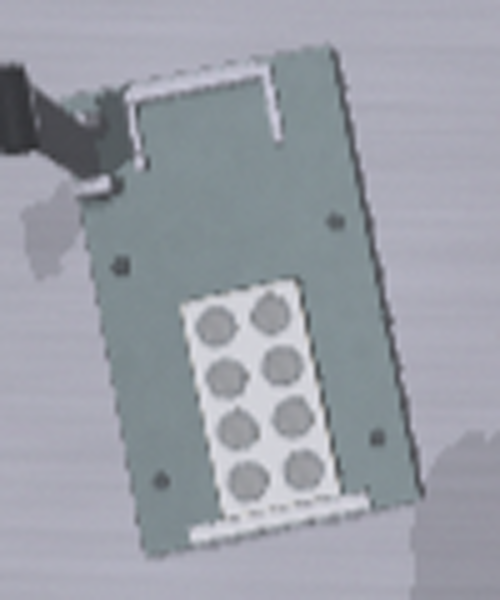

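View pics/side15.png

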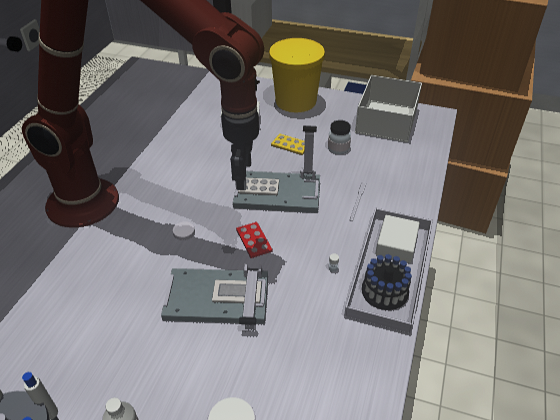

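The plate lies straight with its front edge at the lip (crop ~(280,512)). The bar is upright, and the cassette stage looks the same as at the start. I'll hand the job in.

```bash
python3 -c "
from workcell import robot
print(robot.job_done())"
```

```text
the job is handed in; nothing more can be done
None
```

The job is done and handed in at about 21 s of the 51 s allowed; no verdict was reported.

- **Bar:** I pinched the handle by its end faces and swung the bar up to about 92°. It stood upright by itself after I let go, and still did in the last pictures.
- **Plate:** I then pinched the plate across its width and slid it flat along the bed until it stopped at the front lip. The final top picture shows it lying straight with its front edge at the lip.
- **Lip contact:** Near the end the TCP stopped advancing and the wrist force rose to about 6 N. When I released the plate, the TCP sprang about 3 mm forward, so the lip was what stopped it.
- **Cassette:** By eye, the cassette and its stage look the same as at the start in the last pictures.

One check disagreed slightly. My camera fit of the stage put the plate's front edge about 2 mm short of the lip when it stopped, which is within the fit's error. I relied on the contact and the final picture instead.

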